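Open the dosing valve by three clicks

TASK

The cup is being underfilled. On the dosing valve that has the cup standing under its spout, turn the click-stop knob clockwise (seen from above) by exactly three clicks from where it stands and let go, so that it rests in the third click. Leave the other valve's knob as it is, and do not knock the cup from under the spout.

Things in the scene. Friction and masses are not known exactly. Their poses are not given: they have to be found in the camera images.
- dose_knob_grip (a point): Black bar-grip knob on top of the valve with the cup. Disc 48 mm across, 8 high; on it an upright bar 46 long, 14 wide, top 139 mm above the table. The point: on the upright turning axis, 127 mm above the table, 21 above the disc, 11 below the bar's top. Axes turn with the knob: z up; x along the bar, -x to the end with the white pointer line; y across the 14 mm width (close the fingers along y).
- dose_knob (a joint): Angle of that knob, rad: 0 at the start (pointer at the long tick over the spout), grows clockwise seen from above. Click stops every 24 degrees (0.419 rad), each at a tick; six clicks to the far stop, none the other way: it starts at the lower stop. Turned slowly it resists with up to 0.11 N m between stops; released, it pulls itself into the nearest stop.
- idle_knob (a joint): Angle, rad, of the like knob on the other valve, which has no cup; 0 at the start; leave alone. The valves are identical and fixed to the table: grey block 60 x 60 mm on a 90 x 80 mm plate, under the knob a round dial 80 mm across, top 98 mm above the table; the spout reaches 90 mm out from the axis, 67 to 91 mm above the table.
- cup_mid (a point): Middle of the loose white dosing cup that stands under the spout of the valve to be adjusted: 58 mm across the rim, 61 mm high, open at the top; the point is 30 mm above the table, on its axis, 85 mm in front of that valve's axis.

How it is judged:
By the outcome, as a careful person would: the job done as asked, in the order asked, and still so for the second after the job is handed in, with the robot touching nothing.
It also fails if it takes over 29 s, if anything falls off the work surface, if the arm or the gripper's body presses on something with over 40 N, if the wrist force passes 120 N, or if a joint passes its speed limit or range.

ROBOT

A 6-joint arm with a two-finger parallel gripper is mounted at the origin on the work surface; the furniture and walls round the work are solid. World frame = base frame: x ahead of the robot, y to its left, z up, the work surface at z = 0. Lengths are in m, angles in rad, forces in N, time in s.
With the tool pointing down it reaches from about 0.35 to 0.85 m from the base axis. Payload 8.1 kg.
Tool frame: the origin (TCP) lies between the finger pads; the fingertips stand 11 mm ahead of it and the grasp point (between the pads) lies 8 mm behind it; y points along the fingers, x is the direction in which the jaws open and shut, and the axes are right-handed (so a half turn about y gives the same grasp; the last joint's range is limited). The gripper opens to 93 mm and grips with 3 to 60 N. Pads are 15 mm wide; open, the fingers measure 128 mm over their backs; the gripper's body (75 mm by 188 mm) begins 65 mm behind the grasp point.
Start: joints at [1.141, 0.13, 1.488, -0, 1.523, -0.085], TCP at [0.203, 0.565, 0.23] pointing down, gripper open.
Joint ranges: [-2.96, 2.96], [-0.89, 2.26], [0.02, 2.5], [-1.34, 4.48], [0, 2.73], [-2.66, 2.66]. Speed limits (rad/s): [2.39, 2.39, 2.79, 3.14, 3.14, 3.14].

INTERFACE

Orientations are given as a rotation vector (axis times angle).
In Python, from plant import readout, optics, robot gives the robot as it stands.
- The arm moves only by the shell command python3 -m creep 'ROWS' [FORCE]. ROWS is JSON, a list that holds one entry, the list of rows, each a list of 7 numbers: the closure, from 0 (fully open) to 1 (shut), then the shift along the tool's x, y, z in cm, then the turn, a rotation vector about the tool's x, y, z in degrees. In form: [[[grip, x, y, z, wx, wy, wz], ...]]. A call has exactly 8 rows; each row shifts and turns the pose as measured when the row begins, along the tool's axes as they then stand; what a row does not reach is not made up. A row lasts 1/10 s, in which the tool goes at most 50 mm and 8.59 degrees, less where a joint would pass 70% of its speed; a pose out of reach is approached as far as the arm can. A call is refused whole if a number of a shift passes 5 or a number of a turn 8.59, either way. A call with a gripper value outside its range is refused whole. The fingers move at their own pace and stop on an object; FORCE is the grip in N (left out, the last holds). Time passes only in rows, so rows that do not move let the fingers close, or fill a call up. It gives the time, the measured TCP pose, the force and the opening at its end, in the units of the state.
- readout.read_state(): the state, without advancing time (a new reading comes with each control period).
- optics.read_camera(name): name is "scene" or "top" or "wrist"; returns a dict with "frame" (400x640x3 uint8, red, green, blue), "depth" (400x640 float32, m along the optical axis (not along the pixel's ray), 0 where there is no reading), "intrinsics" (3x3 intrinsics, pixels), "R" (3x3) and "t" (3): a world point X has camera coordinates R X + t. Camera axes: x right, y down, z forward; pixel columns grow to the right and rows downward; lengths in m; the calibration is good to about 2 mm. A picture is of the moment at which its call begins.
- robot.close_job(): hands the job in, once; it reports no verdict.
The state is a dict: "t": time; "q": joint angles; "dq": joint speeds; "joint_torque": joint torques, N m; "tool_pos": TCP position; "orientation": TCP orientation; "force": force on the tool from outside, world axes, zero at the start; "wrist_torque": the same for the moment, N m; "opening": finger opening in m.
Only numpy, scipy, OpenCV 4.12 (cv2) and the standard library are available. Lean on these libraries where they do the work, as an engineer would, in place of code of your own. Each camera call takes 0.05 s, during which the arm holds its last target. There are 200 camera calls.

## Working session

There is one attempt and no reset: what is moved stays moved. The work goes in short steps, Python scripts to look and compute and a shell command to move; the robot and the scene stay as the last step left them, time stands still between calls to the robot, and variables do not carry over. Pictures are saved under pics/ and viewed, about 8 in all and at most 12, crops included, and the job is handed in when it is done.

```bash
mkdir -p pics; python3 - <<'E'
from plant import readout, optics, robot
import cv2,numpy as np
s=readout.read_state(); print({k:np.round(v,3).tolist() for k,v in s.items()})
for n in("top","scene"):
    c=optics.read_camera(n); cv2.imwrite(f"pics/{n}0.png",c["frame"][:,:,::-1]); np.savez(f"{n}0.npz",**c)
    print(n,c["intrinsics"].round(1).tolist(),c["R"].round(3).tolist(),c["t"].round(3).tolist())
E
```

```text
{'t': 0.0, 'q': [1.141, 0.131, 1.489, -0.0, 1.523, -0.085], 'dq': [0.0, -0.001, -0.0, -0.0, -0.001, 0.001], 'joint_torque': [0.0, -55.986, -49.174, 0.077, 0.036, -0.0], 'tool_pos': [0.203, 0.564, 0.229], 'orientation': [-1.354, -0.95, 0.953], 'force': [-0.781, -0.592, 0.019], 'wrist_torque': [0.011, -0.041, -0.011], 'opening': 0.093}
top [[388.5, 0.0, 318.6], [0.0, 388.5, 194.1], [0.0, 0.0, 1.0]] [[0.006, -1.0, -0.014], [-0.998, -0.005, -0.07], [0.07, 0.014, -0.997]] [0.103, 0.457, 0.93]
scene [[443.3, 0.0, 317.4], [0.0, 443.3, 201.6], [0.0, 0.0, 1.0]] [[0.487, -0.873, 0.004], [-0.638, -0.359, -0.681], [0.596, 0.329, -0.732]] [-0.129, 0.408, 0.62]
```

View pics/top0.png

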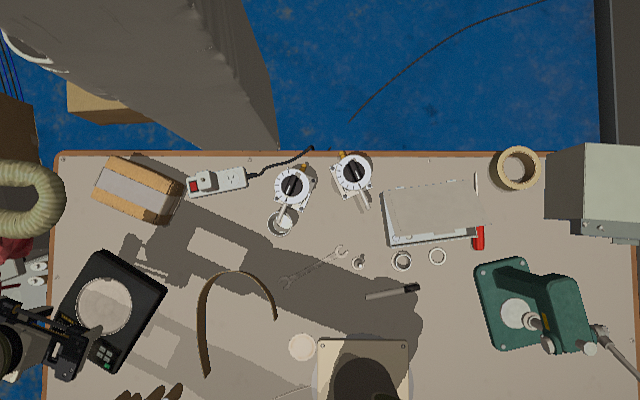

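View pics/scene0.png

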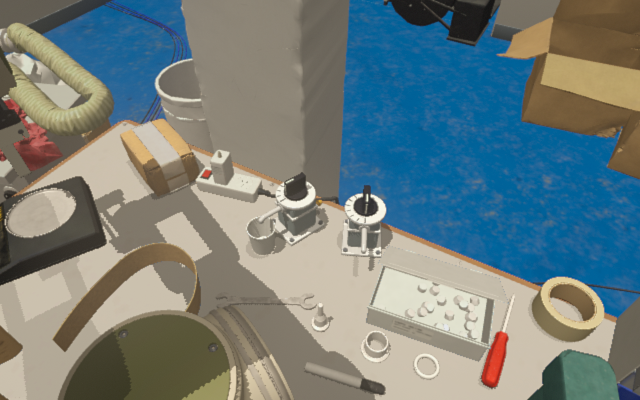

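The top view shows the cup valve's knob near (292,185) with the cup at (280,222). The idle valve is near (351,171), and a tall grey pillar stands behind at the upper left. Next I'll measure the dial, the bar, the pillar and the rest of the surroundings.

```bash
cat > h.py <<'E'
import numpy as np,cv2
def ray(c,u,v,z):
    K,R,t=c["intrinsics"],c["R"],c["t"]
    d=R.T@np.linalg.inv(K)@np.array([u,v,1.]); o=-R.T@t
    return o+d*(z-o[2])/d[2]
def cloud(c):
    K,R,t=c["intrinsics"],c["R"],c["t"]; d=c["depth"]
    v,u=np.indices(d.shape); p=np.stack([(u-K[0,2])/K[0,0]*d,(v-K[1,2])/K[1,1]*d,d],-1)
    P=(p-t)@R; P[d==0]=np.nan; return P
E
python3 - <<'E'
from h import *
T=dict(np.load("top0.npz"));S=dict(np.load("scene0.npz"))
for n,c,b in(("top",T,(235,140,395,260)),("scene",S,(220,150,420,280))):
    f=c["frame"]; x0,y0,x1,y1=b
    P=cloud(c); g=f.max(-1)
    m=(g<60)&(P[...,2]>.125)&(P[...,2]<.15)
    k,l,st,ce=cv2.connectedComponentsWithStats(m.astype(np.uint8))
    for i in range(1,k):
        if st[i,4]>15 and x0<ce[i][0]<x1 and y0<ce[i][1]<y1:
            Q=P[l==i]; uv=np.argwhere(l==i)[:,::-1]
            W=np.array([ray(c,u,v,.139)[:2] for u,v in uv]).astype(np.float32)
            print(n,ce[i].round(1),st[i],"mean",np.nanmean(Q,0).round(4),"rect",cv2.minAreaRect(W))
    # dial disc: pixels with z ~ .098
    for i,z in ((0,.098),):
        m=(abs(P[...,2]-z)<.006)&(g>90)
        k,l,st,ce=cv2.connectedComponentsWithStats(cv2.morphologyEx(m.astype(np.uint8),cv2.MORPH_CLOSE,np.ones((3,3))))
        for i in range(1,k):
            if st[i,4]>80 and x0<ce[i][0]<x1 and y0<ce[i][1]<y1:
                uv=np.argwhere(l==i)[:,::-1]; W=np.array([ray(c,u,v,z)[:2] for u,v in uv]).astype(np.float32)
                print(n,"dial",cv2.minEnclosingCircle(W),st[i])
    cv2.imwrite(f"pics/{n}c.png",cv2.resize(f[y0:y1,x0:x1,::-1],None,fx=4,fy=4,interpolation=cv2.INTER_CUBIC))
    Q=P.reshape(-1,3); Q=Q[(Q[:,2]>.2)&(Q[:,2]<.7)&(abs(Q[:,0]-.6)<.4)&(abs(Q[:,1]-.1)<.35)]
    print(n,"tall",len(Q),np.percentile(Q,[0,2,50,98,100],axis=0).round(3).tolist() if len(Q) else "")
E
```

```text
top [354.2 170.1] [348 160  14  22  98] mean [0.5    0.0283 0.1367] rect ((0.4992295801639557, 0.028266724199056625), (0.044585324823856354, 0.014957557432353497), 23.784351348876953)
top [290.5 183.8] [284 175  13  21  96] mean [0.4701 0.1641 0.1371] rect ((0.4679407775402069, 0.1645275503396988), (0.015136823989450932, 0.04430226981639862), 68.06939697265625)
top dial ((0.4998047947883606, 0.027798781171441078), 0.03983364999294281) [336 155  35  36 620]
top dial ((0.4679432809352875, 0.165413036942482), 0.03978835418820381) [274 169  36  36 626]
top tall 7800 [[0.208, 0.293, 0.2], [0.69, 0.297, 0.206], [0.704, 0.37, 0.34], [0.779, 0.447, 0.441], [0.841, 0.45, 0.557]]
scene [301.1 180.5] [296 177   9   7  27] mean [0.4756 0.1546 0.1316] rect ((0.469404011964798, 0.14969807863235474), (0.009322048164904118, 0.020347777754068375), 73.73344421386719)
scene [363.6 200.2] [363 192   3  15  22] mean [0.4847 0.0258 0.1348] rect ((0.48436447978019714, 0.025175439193844795), (0.035623423755168915, 0.0036415187641978264), 25.153871536254883)
scene [369.1 202.6] [368 197   3  11  21] mean [0.4849 0.0145 0.1341] rect ((0.48189282417297363, 0.013926420360803604), (0.025198720395565033, 0.003638902213424444), 24.540569305419922)
scene dial ((0.46706512570381165, 0.16335201263427734), 0.041605524718761444) [276 181  40  29 551]
scene dial ((0.49933668971061707, 0.025476975366473198), 0.042101070284843445) [345 193  41  33 653]
scene tall 6216 [[0.686, 0.292, 0.2], [0.691, 0.296, 0.203], [0.711, 0.337, 0.274], [0.95, 0.445, 0.349], [0.998, 0.45, 0.359]]
```

View pics/topc.png

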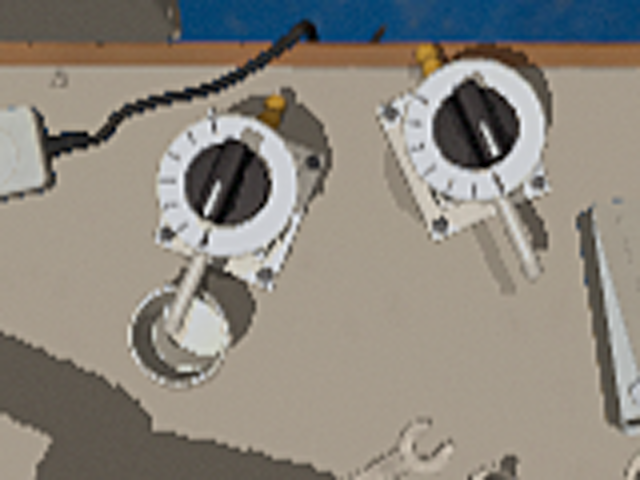

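View pics/scenec.png

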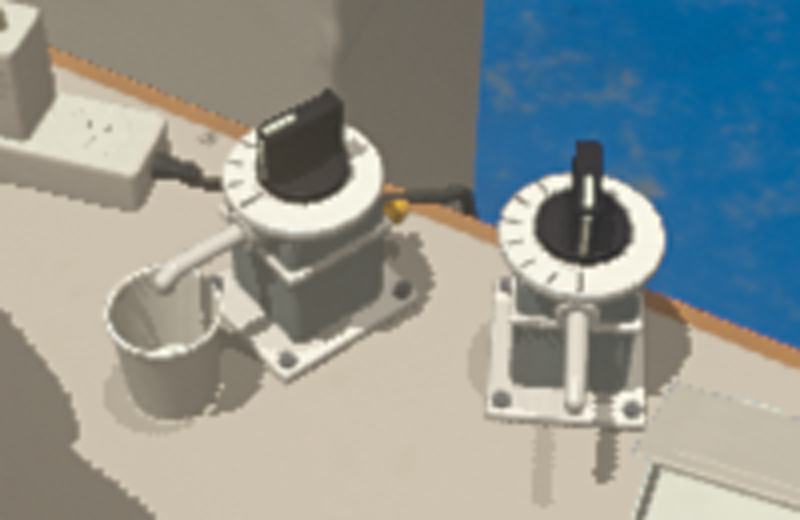

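The crops show the cup valve's bar with its white pointer toward the spout, to the lower left, and the axis at about (0.468, 0.165). The idle knob's pointer faces its own spout. Next I'll work out the move in tool axes.

```bash
cat > plan.py <<'E'
import sys
from plant import readout
import numpy as np
from scipy.spatial.transform import Rotation as Ro
def show(g=(.4678,.1648,.121),jaw=None):
    s=readout.read_state(); R=Ro.from_rotvec(s["orientation"]).as_matrix()
    e=np.array(g)-s["tool_pos"]
    print("t",round(s["t"],2),"pos",np.round(s["tool_pos"],4),"err world",(e*100).round(2),"err tool cm",(R.T@e*100).round(2))
    print("R",R.round(3).tolist(),"jaw deg",np.degrees(np.arctan2(R[1,0],R[0,0])).round(2),"tilt rotvec tool(deg) to down:",np.degrees(np.cross(R[:,1],[0,0,-1])@R).round(2))
    print("q",np.round(s["q"],3),"F",np.round(s["force"],1),"M",np.round(s["wrist_torque"],2),"open",round(s["opening"],4))
if __name__=="__main__": show()
E
python3 plan.py
```

```text
t 0.1 pos [0.2026 0.5642 0.2287] err world [ 26.52 -39.94 -10.77] err tool cm [-28.61  10.81 -38.46]
R [[0.338, -0.001, -0.941], [0.941, -0.002, 0.338], [-0.002, -1.0, 0.0]] jaw deg 70.24 tilt rotvec tool(deg) to down: [-0.01 -0.   -0.1 ]
q [ 1.141  0.131  1.489 -0.     1.523 -0.085] F [-0.  -0.2  0.9] M [ 0.01 -0.   -0.01] open 0.0927
```

```bash
python3 -m creep '[[[0,-2.8,0,-3.8,0,0.5,0],[0,-2.8,0,-3.8,0,0.5,0],[0,-2.8,0,-3.8,0,0.5,0],[0,-2.8,0,-3.8,0,0.5,0],[0,-2.8,0,-3.8,0,0,0],[0,-2.8,0,-3.8,0,0,0],[0,-2.8,0,-3.8,0,0,0],[0,-2.8,0,-3.8,0,0,0]]]' 20; python3 plan.py
```

```text
t: 0.9
tool_pos: [0.4068, 0.2377, 0.224]
orientation: [-1.363, -0.926, 0.939]
force: [0.6, -0.3, 0.4]
opening: 0.0928
t 0.9 pos [0.4068 0.2377 0.224 ] err world [  6.1   -7.29 -10.3 ] err tool cm [-4.51 10.31 -8.36]
R [[0.362, -0.006, -0.932], [0.932, -0.006, 0.362], [-0.007, -1.0, 0.003]] jaw deg 68.78 tilt rotvec tool(deg) to down: [-0.18  0.   -0.42]
q [ 0.422 -0.215  1.834 -0.003  1.53  -0.778] F [ 0.6 -0.3  0.4] M [ 0.   -0.05 -0.03] open 0.0928
```

```bash
python3 -m creep '[[[0,-1.5,0,-2.8,0,0.4,-0.2],[0,-1.5,0,-2.8,0,0.4,-0.2],[0,-1.5,0,-2.8,-0.2,0,0],[0,0,0,0,0,0,0],[0,0,0,0,0,0,0],[0,0,0,0,0,0,0],[0,0,0,0,0,0,0],[0,0,0,0,0,0,0]]]'; python3 plan.py
python3 - <<'E'
from plant import optics
import cv2,numpy as np
c=optics.read_camera("wrist"); cv2.imwrite("pics/w1.png",c["frame"][:,:,::-1]); np.savez("w1.npz",**c)
E
```

```text
t: 1.7
tool_pos: [0.4697, 0.1574, 0.2216]
orientation: [-1.369, -0.913, 0.92]
force: [0.1, 0.7, -0.2]
opening: 0.0927
t 1.7 pos [0.4697 0.1574 0.2216] err world [ -0.19   0.74 -10.06] err tool cm [ 0.65 10.06  0.43]
R [[0.381, -0.003, -0.925], [0.925, -0.002, 0.381], [-0.003, -1.0, 0.002]] jaw deg 67.6 tilt rotvec tool(deg) to down: [-0.14  0.   -0.17]
q [ 2.200e-01 -1.480e-01  1.780e+00 -1.000e-03  1.514e+00 -9.590e-01] F [ 0.1  0.7 -0.2] M [-0.    0.   -0.05] open 0.0927
```

View pics/w1.png

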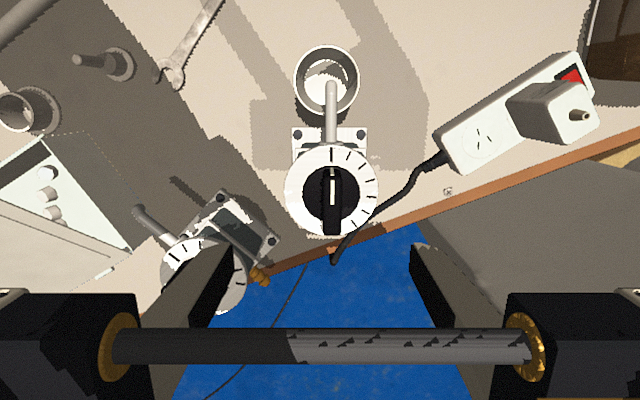

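The wrist view shows the bar upright in the image at (331,200), parallel to the fingers, with the pointer on the long tick and the cup under the spout. Cross-check the axis from this view.

```bash
python3 - <<'E'
from h import *
c=dict(np.load("w1.npz")); f=c["frame"]; P=cloud(c); g=f.max(-1)
for z,m in((.139,(g<70)&(abs(P[...,2]-.138)<.006)),(.098,(abs(P[...,2]-.098)<.005)&(g>90))):
    m=m.copy(); m[:,:260]=0; m[:,400:]=0; m[250:]=0
    uv=np.argwhere(m)[:,::-1]; W=np.array([ray(c,u,v,z)[:2] for u,v in uv]).astype(np.float32)
    print(z,len(W),np.nanmean(P[m],0).round(4),cv2.minAreaRect(W),cv2.minEnclosingCircle(W))
E
```

```text
0.139 975 [0.4689 0.1654 0.138 ] ((0.4680085778236389, 0.16602033376693726), (0.013489349745213985, 0.04478750377893448), 67.68994140625) ((0.4679769277572632, 0.16555534303188324), 0.02302718162536621)
0.098 3868 [0.4645 0.1668 0.098 ] ((0.4689804017543793, 0.16548356413841248), (0.07867223769426346, 0.07854359596967697), 70.92974853515625) ((0.469437837600708, 0.16520242393016815), 0.03990090265870094)
```

```bash
python3 -m creep '[[[0,0.7,0,0.4,0,0,-0.2],[0,0,2.5,0,0,0,0],[0,0,2.5,0,0,0,0],[0,0,2,0,0,0,0],[0,0,1,0,0,0,0],[0,0,0,0,0,0,0],[0,0,0,0,0,0,0],[0,0,0,0,0,0,0]]]'; python3 -c "from plan import show;show((.4683,.1654,.121))"
```

```text
t: 2.55
tool_pos: [0.4688, 0.1718, 0.1426]
orientation: [-1.365, -0.925, 0.915]
force: [-0.4, 0.2, 0.6]
opening: 0.0929
t 2.55 pos [0.4688 0.1718 0.1426] err world [-0.05 -0.64 -2.16] err tool cm [-0.62  2.16 -0.19]
R [[0.376, 0.004, -0.926], [0.926, 0.005, 0.376], [0.006, -1.0, -0.001]] jaw deg 67.88 tilt rotvec tool(deg) to down: [ 0.08 -0.    0.35]
q [ 0.245 -0.09   1.873  0.004  1.354 -0.94 ] F [-0.4  0.2  0.6] M [-0.   -0.    0.03] open 0.0929
```

```bash
python3 -m creep '[[[0,-0.3,0.7,-0.1,0,0,0.3],[0,-0.2,0.7,-0.1,0,0,0],[0,0,0.5,0,0,0,0],[0,0,0,0,0,0,0],[0,0,0,0,0,0,0],[0,0,0,0,0,0,0],[0,0,0,0,0,0,0],[0,0,0,0,0,0,0]]]'; python3 -c "from plan import show;show((.4683,.1654,.121))"
```

```text
t: 3.35
tool_pos: [0.4706, 0.1661, 0.1246]
orientation: [-1.37, -0.924, 0.916]
force: [-0.7, 0.0, -0.2]
opening: 0.0928
t 3.35 pos [0.4706 0.1661 0.1246] err world [-0.23 -0.07 -0.36] err tool cm [-0.16  0.36  0.19]
R [[0.377, 0.006, -0.926], [0.926, 0.001, 0.377], [0.003, -1.0, -0.005]] jaw deg 67.85 tilt rotvec tool(deg) to down: [0.28 0.   0.17]
q [ 0.237 -0.073  1.891 -0.     1.318 -0.947] F [-0.7  0.  -0.2] M [-0.03  0.04  0.01] open 0.0928
```

```bash
python3 -m creep '[[[0,-0.15,0.3,0.2,0.3,0,0.2],[0,0,0,0,0,0,0],[0,0,0,0,0,0,0],[0.4,0,0,0,0,0,0],[0.6,0,0,0,0,0,0],[0.75,0,0,0,0,0,0],[1,0,0,0,0,0,0],[1,0,0,0,0,0,0]]]' 25; python3 -c "from plan import show;show((.4683,.1654,.121))"
```

```text
t: 4.15
tool_pos: [0.4683, 0.1656, 0.1217]
orientation: [-1.368, -0.92, 0.92]
force: [0.3, -0.1, 0.2]
opening: 0.0574
t 4.15 pos [0.4683 0.1656 0.1217] err world [ 0.   -0.02 -0.07] err tool cm [-0.02  0.07 -0.01]
R [[0.377, -0.0, -0.926], [0.926, -0.0, 0.377], [-0.0, -1.0, 0.0]] jaw deg 67.85 tilt rotvec tool(deg) to down: [-0.02 -0.   -0.03]
q [ 0.237 -0.071  1.895 -0.     1.318 -0.947] F [ 0.3 -0.1  0.2] M [0.03 0.01 0.03] open 0.0574
```

Well centred. Finish closing.

```bash
python3 -m creep '[[[1,0,0,0,0,0,0],[1,0,0,0,0,0,0],[1,0,0,0,0,0,0],[1,0,0,0,0,0,0],[1,0,0,0,0,0,0],[1,0,0,0,0,0,0],[1,0,0,0,0,0,0],[1,0,0,0,0,0,0]]]' 25; python3 -c "from plan import show;show((.4683,.1654,.121))"
```

```text
t: 4.95
tool_pos: [0.4684, 0.166, 0.1218]
orientation: [-1.367, -0.92, 0.92]
force: [0.8, 0.4, -0.1]
opening: 0.0139
t 4.95 pos [0.4684 0.166  0.1218] err world [-0.01 -0.06 -0.08] err tool cm [-0.06  0.08 -0.01]
R [[0.377, 0.0, -0.926], [0.926, 0.0, 0.377], [0.0, -1.0, 0.0]] jaw deg 67.86 tilt rotvec tool(deg) to down: [-0.01 -0.    0.02]
q [ 0.237 -0.071  1.894  0.     1.318 -0.947] F [ 0.8  0.4 -0.1] M [0.05 0.01 0.04] open 0.0139
```

Gripped at 13.9 mm, jaw at 67.9°. The target jaw angle is about −4.1°, so I'll turn moderately in 5° rows.

```bash
python3 -m creep '[[[1,0,0,0,0,5,0],[1,0,0,0,0,5,0],[1,0,0,0,0,5,0],[1,0,0,0,0,5,0],[1,0,0,0,0,5,0],[1,0,0,0,0,5,0],[1,0,0,0,0,5,0],[1,0,0,0,0,0,0]]]'; python3 -c "from plan import show;show((.4684,.166,.121))"
```

```text
t: 5.75
tool_pos: [0.4688, 0.1664, 0.1218]
orientation: [-1.527, -0.432, 0.43]
force: [-0.6, 0.6, -0.4]
opening: 0.0135
t 5.75 pos [0.4688 0.1664 0.1218] err world [-0.04 -0.04 -0.08] err tool cm [-0.05  0.08 -0.01]
R [[0.852, 0.001, -0.523], [0.523, 0.001, 0.852], [0.001, -1.0, 0.0]] jaw deg 31.54 tilt rotvec tool(deg) to down: [-0.02  0.    0.07]
q [ 2.370e-01 -7.100e-02  1.894e+00  1.000e-03  1.317e+00 -3.130e-01] F [-0.6  0.6 -0.4] M [0.12 0.02 0.01] open 0.0135
```

```bash
python3 -m creep '[[[1,0,0,0,0,5,0],[1,0,0,0,0,5,0],[1,0,0,0,0,5,0],[1,0,0,0,0,5,0],[1,0,0,0,0,5,0],[1,0,0,0,0,5,0],[1,0,0,0,0,4,0],[1,0,0,0,0,0,0]]]'; python3 -c "from plan import show;show((.4684,.166,.121))"
```

```text
t: 6.55
tool_pos: [0.4692, 0.1665, 0.1218]
orientation: [-1.569, 0.033, -0.036]
force: [-0.1, 1.0, -0.1]
opening: 0.0139
t 6.55 pos [0.4692 0.1665 0.1218] err world [-0.08 -0.05 -0.08] err tool cm [-0.08  0.08 -0.05]
R [[0.999, 0.002, 0.043], [-0.043, 0.001, 0.999], [0.002, -1.0, 0.001]] jaw deg -2.49 tilt rotvec tool(deg) to down: [-0.08  0.    0.1 ]
q [ 2.370e-01 -7.000e-02  1.894e+00  1.000e-03  1.316e+00  2.810e-01] F [-0.1  1.  -0.1] M [ 0.08  0.05 -0.06] open 0.0139
```

```bash
python3 -m creep '[[[1,0,0,0,0,1.5,0],[1,0,0,0,0,0,0],[1,0,0,0,0,0,0],[0.8,0,0,0,0,0,0],[0.6,0,0,0,0,0,0],[0.2,0,0,0,0,0,0],[0,0,0,0,0,0,0],[0,0,0,0,0,0,0]]]'; python3 -c "from plan import show;show((.4684,.166,.121))"
```

```text
t: 7.35
tool_pos: [0.4689, 0.1661, 0.1217]
orientation: [-1.57, 0.047, -0.049]
force: [0.6, -0.2, 0.9]
opening: 0.0459
t 7.35 pos [0.4689 0.1661 0.1217] err world [-0.05 -0.01 -0.07] err tool cm [-0.05  0.07 -0.01]
R [[0.998, 0.001, 0.062], [-0.062, 0.0, 0.998], [0.001, -1.0, 0.0]] jaw deg -3.53 tilt rotvec tool(deg) to down: [-0.03 -0.    0.06]
q [ 0.237 -0.071  1.894  0.     1.317  0.299] F [ 0.6 -0.2  0.9] M [-0.06  0.05 -0.03] open 0.0459
```

Finish opening, then go straight up.

```bash
python3 -m creep '[[[0,0,0,0,0,0,0],[0,0,0,0,0,0,0],[0,0,0,0,0,0,0],[0,0,-2,0,0,0,0],[0,0,-3,0,0,0,0],[0,0,-3,0,0,0,0],[0,0,-2,0,0,0,0],[0,0,0,0,0,0,0]]]'; python3 - <<'E'
from plan import show; show()
from plant import optics
from h import *
c=optics.read_camera("wrist"); f=c["frame"]; P=cloud(c); g=f.max(-1)
cv2.imwrite("pics/w2.png",f[:,:,::-1])
m=(g<70)&(abs(P[...,2]-.138)<.006); m[:,:240]=0; m[:,420:]=0; m[260:]=0
uv=np.argwhere(m)[:,::-1]; W=np.array([ray(c,u,v,.139)[:2] for u,v in uv]).astype(np.float32); print(cv2.minAreaRect(W))
E
```

```text
t: 8.15
tool_pos: [0.4675, 0.1656, 0.2235]
orientation: [-1.571, 0.05, -0.046]
force: [1.0, -0.7, 0.5]
opening: 0.0928
t 8.15 pos [0.4675 0.1656 0.2235] err world [  0.03  -0.08 -10.25] err tool cm [ 0.06 10.25 -0.07]
R [[0.998, -0.003, 0.061], [-0.061, -0.001, 0.998], [-0.002, -1.0, -0.001]] jaw deg -3.52 tilt rotvec tool(deg) to down: [ 0.04  0.   -0.14]
q [ 0.237 -0.149  1.777 -0.     1.516  0.299] F [ 1.  -0.7  0.5] M [-0.1   0.08  0.07] open 0.0928
((0.470246821641922, 0.16641457378864288), (0.04556987062096596, 0.013619838282465935), 86.16873168945312)
```

View pics/w2.png

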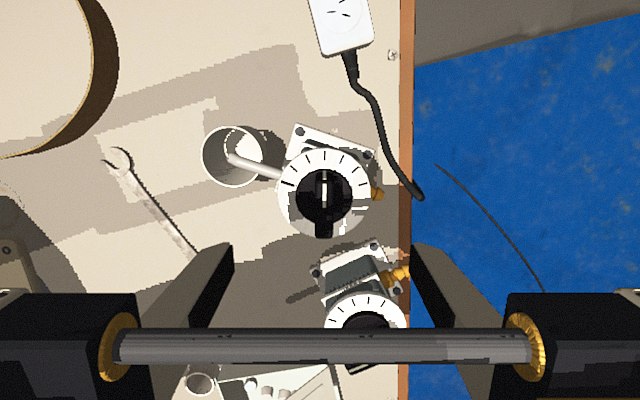

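The wrist view shows the pointer at the third tick after the long one, near (325,160), with the bar turned from about 158° to 86° (72°). The cup is still under the spout at (233,155). One last scene check for the cup and the idle knob.

```bash
python3 -m creep '[[[0,0,-4,0,0,0,0],[0,0,-4,0,0,0,0],[0,0,-2,0,0,0,0],[0,0,0,0,0,0,0],[0,0,0,0,0,0,0],[0,0,0,0,0,0,0],[0,0,0,0,0,0,0],[0,0,0,0,0,0,0]]]'; python3 - <<'E'
from plant import optics; import cv2
f=optics.read_camera("scene")["frame"]; cv2.imwrite("pics/s2.png",cv2.resize(f[120:300,200:440,::-1],None,fx=3,fy=3,interpolation=cv2.INTER_CUBIC))
E
```

```text
t: 9.0
tool_pos: [0.4626, 0.1644, 0.3082]
orientation: [-1.577, 0.068, -0.028]
force: [0.4, -0.7, 0.5]
opening: 0.0933
```

View pics/s2.png

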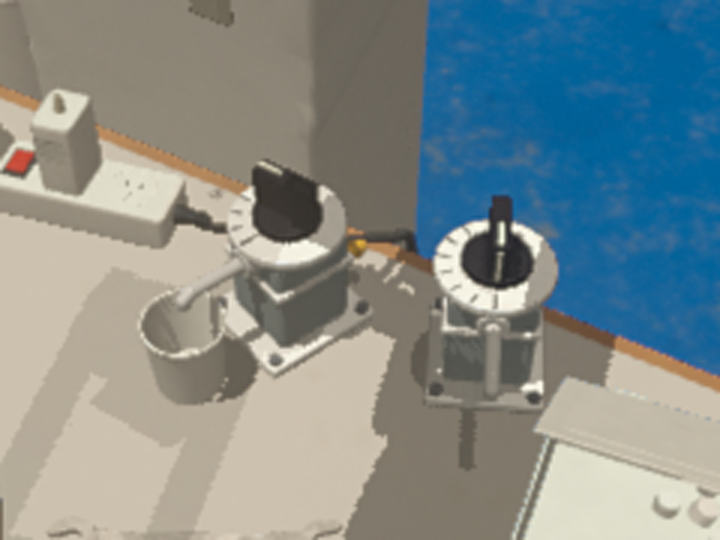

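The scene view shows the cup knob turned, at (285,200), the cup under the spout at (185,340), and the idle knob unchanged at (498,250). The gripper is clear of everything.

```bash
python3 -c "
from plant import robot; print(robot.close_job())"
```

```text
the job is handed in; nothing more can be done
None
```

I turned the knob on the valve with the cup clockwise by three clicks, let go, and lifted straight clear. The job was handed in at about 9 s of the 29 s allowed.

- **Knob angle:** after release the bar had turned from about 158° to 86.2°, roughly 72°, which is three 24° clicks. The wrist picture shows the pointer at the third tick past the long one.
- **Cup and other valve:** the last scene picture shows the cup still upright under the spout and the other knob as it was. I checked these two by eye only, not by measurement.
- **Forces and disagreements:** force readings at the end of each move stayed around 1 N. No check failed; the different views of the knob axis agreed to about 2 mm.

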